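Heft the plaster cores and load the solid one into the flow lane

TASK

Of the three look-alike oblong, round-ended plaster cores one is cast solid and two are hollow, weighing about half as much: find the solid one by its weight and load it into the sloped flow lane through the open upper stretch. Lay it flat on the slope before letting go, never dropping it, and push it on past the sprung side roller so that it slides down and comes to rest flat against the lower stop, with the roller sprung back out. Leave the two hollow cores standing on the bench near where they were, do not ram anything into the lane, and leave the square brick, the round core and the hammer alone.

Things in the scene. Friction and masses are not known exactly. Their poses are not given: they have to be found in the camera images.
- core_a: loose white plaster core: upright-sided oblong block with semicircular ends, 100 mm long (its x) x 60 mm wide (its y) x 55 mm high; flat parallel flanks 40 mm long, 60 mm apart, to grip; both ends alike. Origin at the centre of its underside, z up. Stands on the bench. One of the three cores is solid (0.54 to 0.66 kg), two are hollow (0.27 to 0.33 kg); they look alike.
- core_b: loose core that looks exactly like core_a, same size and origin; solid or hollow.
- core_c: loose core that looks exactly like core_a, same size and origin; solid or hollow.
- lane: fixed flow lane: straight steel trough 340 mm long sloping 17 degrees, on legs. Inner width 70 mm between side guides 18 mm high; slippery floor (friction about 0.13). Origin on the bench below the floor's point 200 mm up from the stop, where the floor is 110 mm above the bench; x points horizontally towards the raised open end, z up.
- lane_stop (a point): floor point on the trough's centre line at the face of the lower stop plate (46 mm high). Its x axis points uphill along the floor, z is normal to the floor, y across. A core home against the stop has its centre 50 mm uphill from here.
- lane_brake (a point): floor point on the centre line 200 mm uphill from lane_stop, axes as lane_stop, beside the roller. A core is pushed past with about 6 to 12 N along the lane; once its tail has come down to about here it runs on to the stop by itself and the roller springs back. Fingers can push on its tail down to here, clear of the guard.
- lane_load (a point): floor point on the centre line 275 mm uphill from lane_stop, axes as lane_stop: middle of the open loading stretch. The floor ends 340 mm uphill from the stop. A wire guard 66 mm above the floor (top of wires 69 mm) covers the trough from the stop to 178 mm up, so cores can only be put in above it.
- brake_roller (a joint): sprung roller, axis normal to the floor, 20 mm diameter, 33 mm high, on the -y side of the trough at lane_brake, reaching 19 mm into it. Joint in m: 0 = sprung out, 0.009 to 0.014 = pushed aside by a passing core. Its spring takes 7 N to start and 11 N at 0.014 m. A core let go at lane_load slides down and is caught by it.
- brick: square-cornered plaster brick 110 x 60 x 50 mm; not to be loaded; origin at the centre of its underside.
- round_core: round plaster cylinder, 60 mm diameter, 80 mm high; not to be loaded; origin at the centre of its underside.
- hammer: hammer lying on the bench on the right; leave alone.
Not all that is in view belongs to the job. What is shaped like the core_b but purple is not meant. What is shaped like the core_c but purple is not meant.

How it is judged (in metres and radians):
At the end, for the whole second after the job is handed in: The solid core rests flat on the lane's floor (8 mm, 0.12 rad, 10 mm of its centre line), centre within 6 mm of 50 mm uphill from the stop, over 4.8 N on the lane; the two others stand upright at rest on the bench within 60 mm of where they began; the roller is out (below 5 mm) (((z of core_a in the frame of lane_stop between -0.008 and 0.008 m and y of core_a in the frame of lane_stop between -0.01 and 0.01 m and angle between the z axis of core_a and the z axis of lane_stop, either way round below 0.12 rad and angle between core_a's own z axis and vertical below 0.7 rad and linear speed of each of core_a, core_b, core_c below 0.02 m/s and angular speed of core_a below 0.3 rad/s and x of core_a in the frame of lane_stop between 0.044 and 0.056 m and contact force between core_a and lane above 4.8 N and height (world z) of core_b between -0.006 and 0.006 m and angle between each of core_b, core_c's own z axis and vertical below 0.1 rad and distance of each of core_b, core_c from where it was at the start of the episode below 0.06 m and height (world z) of core_c between -0.006 and 0.006 m) or (height (world z) of core_a between -0.006 and 0.006 m and angle between each of core_a, core_c's own z axis and vertical below 0.1 rad and distance of each of core_a, core_c from where it was at the start of the episode below 0.06 m and linear speed of each of core_a, core_b, core_c below 0.02 m/s and z of core_b in the frame of lane_stop between -0.008 and 0.008 m and y of core_b in the frame of lane_stop between -0.01 and 0.01 m and angle between the z axis of core_b and the z axis of lane_stop, either way round below 0.12 rad and angle between core_b's own z axis and vertical below 0.7 rad and angular speed of core_b below 0.3 rad/s and x of core_b in the frame of lane_stop between 0.044 and 0.056 m and contact force between core_b and lane above 4.8 N and height (world z) of core_c between -0.006 and 0.006 m) or (height (world z) of core_a between -0.006 and 0.006 m and angle between each of core_a, core_b's own z axis and vertical below 0.1 rad and distance of each of core_a, core_b from where it was at the start of the episode below 0.06 m and linear speed of each of core_a, core_b, core_c below 0.02 m/s and height (world z) of core_b between -0.006 and 0.006 m and z of core_c in the frame of lane_stop between -0.008 and 0.008 m and y of core_c in the frame of lane_stop between -0.01 and 0.01 m and angle between the z axis of core_c and the z axis of lane_stop, either way round below 0.12 rad and angle between core_c's own z axis and vertical below 0.7 rad and angular speed of core_c below 0.3 rad/s and x of core_c in the frame of lane_stop between 0.044 and 0.056 m and contact force between core_c and lane above 4.8 N)) and value of joint brake_roller below 0.005 m); the robot touches nothing.
It fails at once if a core was let go above the lane before it lay flat on its floor (over 10 mm above it or 0.15 rad off its slope) ((contact force between core_a and the fingers below 0.5 N and height (world z) of core_a above 0.05 m and (z of core_a in the frame of lane_stop above 0.01 m or angle between the z axis of core_a and the z axis of lane_stop, either way round above 0.15 rad)) or (contact force between core_b and the fingers below 0.5 N and height (world z) of core_b above 0.05 m and (z of core_b in the frame of lane_stop above 0.01 m or angle between the z axis of core_b and the z axis of lane_stop, either way round above 0.15 rad)) or (contact force between core_c and the fingers below 0.5 N and height (world z) of core_c above 0.05 m and (z of core_c in the frame of lane_stop above 0.01 m or angle between the z axis of core_c and the z axis of lane_stop, either way round above 0.15 rad))).
It fails at once if a core was dropped (faster than 0.9 m/s while not held) ((linear speed of core_a above 0.9 m/s and contact force between core_a and the fingers below 0.5 N) or (linear speed of core_b above 0.9 m/s and contact force between core_b and the fingers below 0.5 N) or (linear speed of core_c above 0.9 m/s and contact force between core_c and the fingers below 0.5 N)).
It fails at once if a core was rammed: more than 60 N between a core and the lane while the fingers press on a core with over 5 N (contact force between any of core_a, core_b, core_c and lane above 60 N and contact force between any of core_a, core_b, core_c and the fingers above 5 N).
It fails at once if the brick, round core or hammer moved by more than 25 mm (distance of any of brick, round_core, hammer from where it was at the start of the episode above 0.025 m).
It also fails if it takes over 62 s, if anything falls off the work surface, if the arm or the gripper's body presses on something with over 40 N, if the wrist force passes 120 N, or if a joint passes its speed limit or range.

ROBOT

A 7-joint arm with a two-finger parallel gripper is mounted at the origin on the work surface. World frame = base frame: x ahead of the robot, y to its left, z up, the work surface at z = 0. Lengths are in mm, angles in rad, forces in N, time in s.
With the tool pointing down it reaches from about 400 to 850 mm from the base axis. Payload 4.5 kg.
Tool frame: the origin (TCP) lies midway between the tips of the shut fingers; the grasp point (between the pads) lies 19 mm behind it; z points along the fingers, y is the line along which they close (so a half turn about z gives the same grasp; the last joint's range is limited). The gripper opens to 85 mm and grips with 20 to 120 N. Pads are 22 mm wide; open, the fingers measure 114 mm over their backs; the gripper's body (76 mm by 85 mm) begins 54 mm behind the grasp point. The pads swing forward as they close: fully open they stand 13 mm farther back than shut.
Start: joints at [1.169, 0.689, -0.195, 1.565, 0.157, 0.902, -0.215], TCP at [263.866, -566.594, 231.317] pointing down, gripper open.
Joint ranges: [-3.01, 3.01], [-0.46, 2.08], [-1.47, 1.51], [0.13, 2.56], [-1, 4.14], [0.04, 2.09], [-2.66, 2.66]. Speed limits (rad/s): [2.57, 2.57, 3.14, 3.14, 3.14, 3.14, 3.14].

INTERFACE

Orientations are given as a unit quaternion [x, y, z, w].
In Python, from station import get_obs, vision, finish_job gives the robot as it stands. The module is installed in compiled form; this text tells all that it offers.
- The arm moves only by the shell command python3 -m inch 'ROWS' [OPENING]. ROWS is a JSON object of lists of equal length, an entry for each row: "dp": the shift along the tool's x, y, z in cm, a list of three; "turn": the turn, a rotation vector about the tool's x, y, z in rad, a list of three. A call has 1 to 5 rows; each row shifts and turns the commanded pose from where the row before left it, along the tool's axes as they then stand; what a row does not reach is not made up. A row lasts 1/12 s, in which the tool goes at most 41.7 mm and 7.16 degrees, less where a joint would pass 70% of its speed; a pose out of reach is approached as far as the arm can. A call is refused whole if a number of a shift passes 4.17 or a number of a turn 0.125, either way. A call with a gripper value outside its range is refused whole. OPENING is the closure, from 0 (fully open) to 1 (shut), set as the call begins (- or left out, the last holds). The fingers move at their own pace and stop on an object; the grip force is fixed at half the most. Time passes only in rows, so rows that do not move let the fingers close. It gives the time, the measured TCP pose, the force, the opening and the grip force at its end, in the units of the state.
- get_obs(): the state, without advancing time (a new reading comes with each control period).
- vision.camera(name): name is "scene" or "side" or "wrist"; returns a dict with "frame" (480x640x3 uint8, red, green, blue), "z_map" (480x640 float32, mm along the optical axis (not along the pixel's ray), 0 where there is no reading), "camera_matrix" (3x3 intrinsics, pixels), "T" (4x4, takes a point from camera to world coordinates). Camera axes: x right, y down, z forward; pixel columns grow to the right and rows downward; lengths in mm; the calibration is good to about 2 mm. The wrist camera is an equidistant fisheye: a pixel r from the principal point sees the ray r / f radians off the axis. A picture is of the moment at which its call begins.
- finish_job(): hands the job in; it is judged then, once.
The state is a dict: "clock": time; "qpos": joint angles; "dq": joint speeds; "joint_torque": joint torques, N m; "position": TCP position; "tcp_rot": TCP orientation; "wrist_force": force on the tool from outside, world axes, zero at the start; "wrist_torque": the same for the moment, N m; "gripper_width": finger opening in mm; "grip_force": force on a finger pad.
Only numpy, scipy, OpenCV 4.12 (cv2) and the standard library are available. Lean on these libraries where they do the work, as an engineer would, in place of code of your own. Each camera call takes 0.05 s, during which the arm holds its last target. There are 200 camera calls.

## Working session

There is one attempt and no reset: what is moved stays moved. The work goes in short steps, Python scripts to look and compute and a shell command to move; the robot and the scene stay as the last step left them, time stands still between calls to the robot, and variables do not carry over. Pictures are saved under pics/ and viewed, at most 10 in all, crops included, and the job is handed in when it is done.

```bash
mkdir -p pics
cat > h.py <<'E'
import numpy as np, cv2
from station import get_obs, vision, finish_job
from scipy.spatial.transform import Rotation as R
def snap(n,f):
    c=vision.camera(n); np.savez('pics/'+f+'.npz',**c)
    cv2.imwrite('pics/'+f+'.png',c['frame'][:,:,::-1]); return c
def pt(c,u,v):
    z=np.median(c['z_map'][v-1:v+2,u-1:u+2]); K=c['camera_matrix']
    return (c['T']@[(u-K[0,2])*z/K[0,0],(v-K[1,2])*z/K[1,1],z,1])[:3].round(1)
E
python3 - <<'E'
from h import *
for n in('scene','side'):
    c=snap(n,n+'1'); print(c['camera_matrix'].tolist(),c['T'].round(2).tolist())
o=get_obs();print(o); print(R.from_quat(o['tcp_rot']).as_matrix().round(3))
E
```

```text
[[447.97439709848504, 0.0, 318.15169273359794], [0.0, 447.97439709848504, 236.14143427017692], [0.0, 0.0, 1.0]] [[-0.35, 0.71, -0.62, 1076.41], [0.94, 0.28, -0.22, 185.62], [0.02, -0.65, -0.76, 791.39], [0.0, 0.0, 0.0, 1.0]]
[[570.4150980025757, 0.0, 312.4225821357334], [0.0, 570.4150980025757, 243.13131392889443], [0.0, 0.0, 1.0]] [[-0.92, -0.25, 0.31, 62.9], [-0.4, 0.6, -0.7, 988.4], [-0.01, -0.76, -0.65, 1024.69], [0.0, 0.0, 0.0, 1.0]]
{'clock': 0.1, 'qpos': array([ 1.16876882,  0.68994122, -0.19452963,  1.5661956 ,  0.15729137,
        0.90250994, -0.21508823]), 'dq': array([-3.43857381e-05, -4.36187804e-03,  3.51581401e-04, -2.73548827e-03,
       -1.74533989e-04,  9.95448136e-04, -1.61989555e-03]), 'joint_torque': array([-2.89916628e-03, -5.40597332e+01, -1.27094686e+00, -1.58983737e+01,
        9.55170515e-03,  4.41110795e-03, -1.99336620e-05]), 'position': array([ 263.57822398, -566.07747532,  230.55066952]), 'tcp_rot': array([ 9.76341118e-01,  2.16234431e-01, -2.30273612e-04, -7.99366480e-04]), 'wrist_force': array([-0.25081571,  0.19318393,  0.79230506]), 'wrist_torque': array([-0.05531862, -0.01156731, -0.03931883]), 'grip_force': 0.0, 'gripper_width': 85.27164537722338}
[[ 0.906  0.422 -0.001]
 [ 0.422 -0.906  0.001]
 [-0.    -0.002 -1.   ]]
```

View pics/scene1.png

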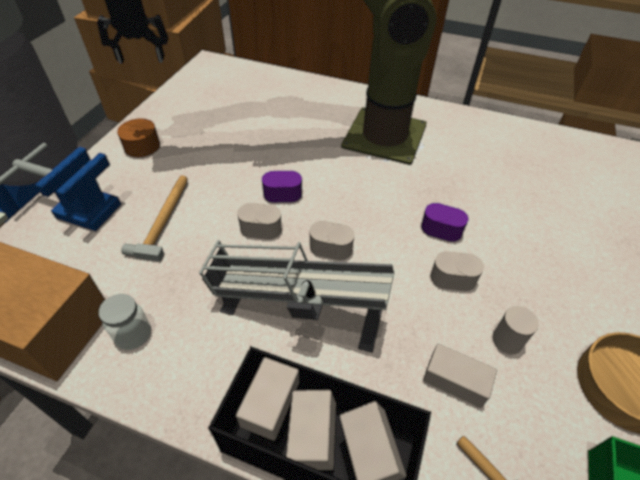

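View pics/side1.png

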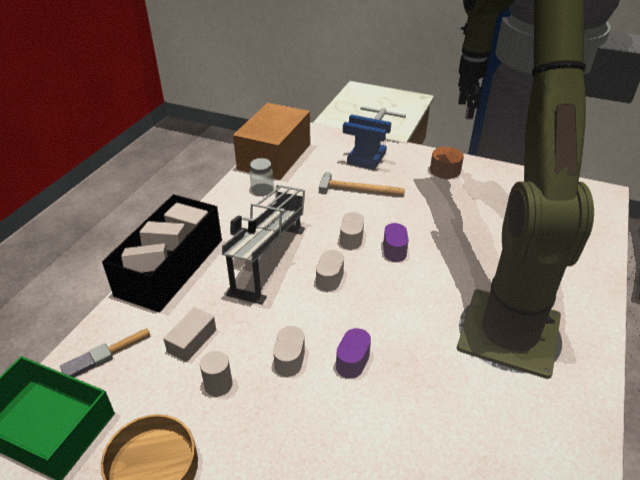

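Scene view: the white cores are at px (259,215), (331,234) and (458,264). The lane runs from its guarded stop at left (205,270) to the open end at right (392,285), and the purple look-alikes are at (282,183) and (445,218). The side view agrees.

```bash
cat >> h.py <<'E'
def cloud(c):
    z=c['z_map']; K=c['camera_matrix']; v,u=np.indices(z.shape)
    P=np.stack([(u-K[0,2])*z/K[0,0],(v-K[1,2])*z/K[1,1],z],-1)@c['T'][:3,:3].T+c['T'][:3,3]
    P[z<=0]=np.nan; return P
E
python3 - <<'E'
from h import *
seeds={'scene1':[(259,213),(331,234),(458,262)],'side1':[(352,222),(330,262),(290,340)]}
for f,S in seeds.items():
    c=dict(np.load('pics/'+f+'.npz')); P=cloud(c); m=(P[...,2]>46)&(P[...,2]<64)
    n,L=cv2.connectedComponents(m.astype('uint8'))
    for u,v in S:
        q=P[L==L[v,u]]; r=cv2.minAreaRect(q[:,:2].astype('float32')); print(f,(u,v),L[v,u],len(q),np.round(r[0],1),np.round(r[1],1),round(r[2],1),'z',np.median(q[:,2]).round(1))
    # lane cloud
    box=(P[...,0]>380)&(P[...,0]<900)&(P[...,2]>66)&(P[...,2]<210)
    n,L,st,ce=cv2.connectedComponentsWithStats(box.astype('uint8'))
    for i in range(1,n):
        if st[i,4]>300: q=P[L==i]; print(i,st[i],np.nanmin(q,0).round(),np.nanmax(q,0).round())
for u,v in [(225,262),(340,282),(360,284),(380,287),(391,268),(391,300),(388,287),(205,250),(240,245),(298,245),(308,292),(368,275),(368,290)]:
    print((u,v),pt(dict(np.load('pics/scene1.npz')),u,v))
c=np.load('pics/scene1.npz')['frame'][235:350,190:405,::-1]; cv2.imwrite('pics/crop1.png',cv2.resize(c,None,fx=3.7,fy=3.7,interpolation=cv2.INTER_CUBIC))
E
```

```text
scene1 (259, 213) 17 822 [ 460.8 -176.7] [62.8 99.1] 12.3 z 53.1
scene1 (331, 234) 19 912 [457.   -2.9] [63.6 99.1] 4.5 z 53.3
scene1 (458, 262) 20 1067 [440.5 271.7] [63.9 98.8] 11.7 z 53.6
1 [   0  143  111   62 3082] [ 480. -752.   66.] [ 632. -531.  144.]
2 [ 199  240  196   90 8427] [ 582. -191.   66.] [712. 162. 170.]
3 [   0  242  102  109 6696] [ 770. -566.   66.] [ 900. -356.  133.]
5 [  99  294   43   40 1241] [ 767. -324.   66.] [ 835. -257.   97.]
6 [503 306  36  33 866] [521. 367.  66.] [582. 425.  83.]
7 [  218   346   214   134 12388] [791. -29.  66.] [900. 271. 131.]
16 [607 436  33  44 509] [710. 539.  66.] [776. 584.  83.]
side1 (352, 222) 29 483 [ 460.  -173.7] [ 59.7 106.8] 14.3 z 54.4
side1 (330, 262) 33 624 [455.1  -2.6] [ 61.1 104.2] 5.7 z 54.5
side1 (290, 340) 40 934 [439.8 273. ] [ 60.7 102.5] 13.6 z 55.0
1 [ 380    0   88   28 1809] [  481. -1785.    66.] [  900. -1717.   186.]
3 [ 241  105   69   74 2977] [ 766. -607.   66.] [ 900. -253.  137.]
4 [ 343  107   63   42 1306] [ 481. -753.   66.] [ 641. -522.  148.]
5 [ 222  185   83   99 3142] [ 580. -192.   66.] [709. 166. 173.]
6 [ 112  197  107   97 4912] [786. -31.  66.] [900. 277. 133.]
8 [200 351  30  28 641] [520. 367.  67.] [580. 429.  86.]
9 [   0  361  108  103 1234] [707. 540.  66.] [899. 702.  86.]
(225, 262) [ 622.9 -173.6   69.4]
(340, 282) [619.7  67.8 119.9]
(360, 284) [619.  104.5 131.8]
(380, 287) [619.9 140.3 142.6]
(391, 268) [587.2 149.  161.2]
(391, 300) [541.3 160.4  -2.3]
(388, 287) [617.5 153.6 146.3]
(205, 250) [ 563.9 -267.6   -2.2]
(240, 245) [ 615.9 -135.2  132.2]
(298, 245) [602.5 -20.8 167.3]
(308, 292) [667.5  24.  130.6]
(368, 275) [597.  112.6 134.8]
(368, 290) [630.5 122.1 138.2]
```

View pics/crop1.png

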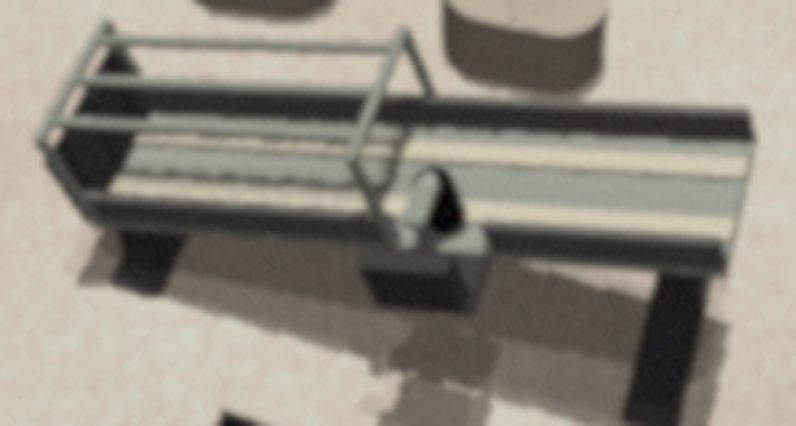

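Crop: stop plate at left, wire guard over the left half, roller at crop (437,205) on the far (+X) side, open stretch at right. Now fitting the lane.

Run:
```python
from h import *
for f in('scene1','side1'):
    P=cloud(dict(np.load('pics/'+f+'.npz'))).reshape(-1,3)
    P=P[(P[:,0]>560)&(P[:,0]<700)&(P[:,1]>-210)&(P[:,1]<185)&(P[:,2]>40)]
    fl=P[(abs(P[:,0]-618)<18)&(P[:,1]>40)&(P[:,1]<160)]
    for _ in range(5):
        A=np.c_[fl[:,:2],np.ones(len(fl))]; k=np.linalg.lstsq(A,fl[:,2],rcond=None)[0]; fl=fl[abs(A@k-fl[:,2])<4]
    g=np.hypot(*k[:2]); print(f,'slope',np.degrees(np.arctan(g)),'yaw uphill',np.degrees(np.arctan2(k[1],k[0])),'z at(618,100)',k@[618,100,1])
    h=(P[:,2]-np.c_[P[:,:2],np.ones(len(P))]@k)/np.hypot(1,g)
    gd=P[(h>11)&(h<21)&(P[:,1]>45)&(P[:,1]<155)]
    for s in(gd[gd[:,0]<610],gd[gd[:,0]>625]):
        if len(s)>20:
            s=s[abs(s[:,0]-np.median(s[:,0]))<12]
            a=np.polyfit(s[:,1],s[:,0],1); print('guide',len(s),a, 'x at y=0,100',a[1],np.polyval(a,100), np.percentile(s[:,0]-np.polyval(a,s[:,1]),[5,95]).round(1),'ymax',s[:,1].max())
    e=P[(abs(h)<4)&(abs(P[:,0]-617)<25)]; print('floor y range',np.percentile(e[:,1],[.5,99.5]),'end edge z',k@[617,e[:,1].max(),1])
```

```text
scene1 slope 17.59060339053467 yaw uphill 105.62489055354831 z at(618,100) 131.0618452346193
guide 276 [-8.04696752e-02  5.98100165e+02] x at y=0,100 598.1001645403804 590.0531970184409 [-3.7  2.4] ymax 150.72016496891175
guide 243 [-7.75913408e-02  6.73636745e+02] x at y=0,100 673.636744847435 665.8776107689854 [-4.1  1.8] ymax 154.69453353427528
floor y range [-166.27141112  157.4752306 ] end edge z 149.57656961735862
side1 slope 17.57938582418049 yaw uphill 108.09347520514734 z at(618,100) 132.00487707063334
guide 86 [-7.92974909e-02  5.95761450e+02] x at y=0,100 595.7614503719888 587.8317012858769 [-2.4  3.7] ymax 153.89673021847716
guide 75 [-8.79474200e-02  6.71001451e+02] x at y=0,100 671.0014509141809 662.2067089100044 [-1.9  3.5] ymax 149.8397561981078
floor y range [-167.63159371  161.21654486] end edge z 150.80447207021706
```

```bash
cat >> h.py <<'E'
def plan(p,yaw,tilt=0):
    "remaining shift in present tool axes (cm) and turn (rotvec, tool) to reach p, tool x along yaw deg, tips leaning uphill by tilt deg"
    o=get_obs(); M=R.from_quat(o['tcp_rot']).as_matrix(); y=np.radians(yaw)
    T=np.c_[[np.cos(y),np.sin(y),0],[np.sin(y),-np.cos(y),0],[0,0,-1]]@R.from_rotvec([0,np.radians(tilt),0]).as_matrix()
    d=np.array(p)-o['position']
    print('t',round(o['clock'],2),'pos',o['position'].round(1),'left: now-axes cm',(M.T@d/10).round(2),'after-turn axes',(T.T@d/10).round(2),'turn',R.from_matrix(M.T@T).as_rotvec().round(3),'F',o['wrist_force'].round(2),'w',round(o['gripper_width'],1),'grip',round(o['grip_force'],1))
E
python3 -m inch '{"dp":[[2.9,-2.3,0.65],[2.9,-2.3,0.65],[2.9,-2.3,0.65],[2.9,-2.3,0.65],[2.9,-2.3,0.65]],"turn":[[0,0,-0.12],[0,0,0],[0,0,0],[0,0,0],[0,0,0]]}' 0
python3 -c "from h import *;plan([460,-175,150],103)"
```

```text
clock: 0.52
position: [330.4, -392.4, 198.4]
tcp_rot: [0.962, 0.274, 0.0, -0.0]
wrist_force: [0.8, 0.1, -0.8]
gripper_width: 85.3
grip_force: 0.0
t 0.52 pos [ 330.4 -392.4  198.4] left: now-axes cm [ 22.47 -11.64   4.85] after-turn axes [18.27 17.51  4.84] turn [-0.    -0.    -1.242] F [ 0.8   0.07 -0.76] w 85.3 grip 0.0
```

```bash
python3 -m inch '{"dp":[[3.2,-1.66,0.69],[3.2,-1.66,0.69],[3.2,-1.66,0.69],[3.2,-1.66,0.69],[3.2,-1.66,0.69]],"turn":[[0,0,0],[0,0,0],[0,0,0],[0,0,0],[0,0,0]]}' >/dev/null
python3 -m inch '{"dp":[[3.2,-1.66,0.69],[3.2,-1.66,0.69],[0,0,0],[0,0,0],[0,0,0]],"turn":[[0,0,0],[0,0,0],[0,0,-0.124],[0,0,-0.124],[0,0,-0.124]]}' >/dev/null
python3 -m inch '{"dp":[[0,0,0],[0,0,0],[0,0,0],[0,0,0],[0,0,0]],"turn":[[0,0,-0.124],[0,0,-0.124],[0,0,-0.124],[0,0,-0.124],[0,0,-0.124]]}' >/dev/null
python3 -m inch '{"dp":[[0,0,0],[0,0,0],[0,0,0],[0,0,0]],"turn":[[0,0,-0.124],[0,0,-0.124],[0,0,0],[0,0,0]]}' >/dev/null
python3 -c "
from h import *;plan([460,-175,20],103)
c=snap('wrist','w1');print(c['camera_matrix'].tolist())"
```

```text
t 2.1 pos [ 459.2 -177.3  150.3] left: now-axes cm [ 0.2   0.13 13.03] after-turn axes [ 0.21  0.13 13.03] turn [-0.    -0.001 -0.006] F [ 0.7   0.07 -0.37] w 85.3 grip 0.0
[[371.64829954431775, 0.0, 320.95489448070214], [0.0, 371.64829954431775, 233.21030146517728], [0.0, 0.0, 1.0]]
```

View pics/w1.png

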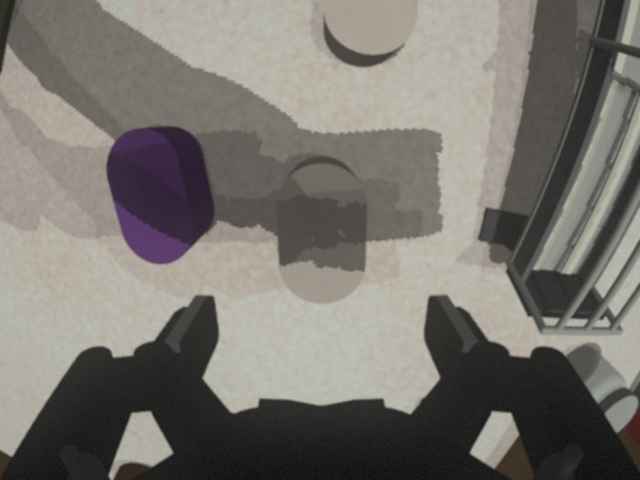

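Wrist view: the core at px (322,230) is centred between the fingers (x≈320) and aligned. The purple one at (160,195) clears the fingers.

```bash
python3 -m inch '{"dp":[[0.2,0.1,3],[0,0,3],[0,0,3],[0,0,2.5],[0,0,1.4]],"turn":[[0,0,0],[0,0,0],[0,0,0],[0,0,0],[0,0,0]]}' >/dev/null
python3 -m inch '{"dp":[[0,0,0],[0,0,0],[0,0,0],[0,0,0],[0,0,0]],"turn":[[0,0,0],[0,0,0],[0,0,0],[0,0,0],[0,0,0]]}' 1
python3 -m inch '{"dp":[[0,0,0],[0,0,0],[0,0,0]],"turn":[[0,0,0],[0,0,0],[0,0,0]]}' 1
python3 -m inch '{"dp":[[0,0,-0.5],[0,0,-1],[0,0,-1],[0,0,-0.5],[0,0,0]],"turn":[[0,0,0],[0,0,0],[0,0,0],[0,0,0],[0,0,0]]}'
python3 -m inch '{"dp":[[0,0,0],[0,0,0],[0,0,0]],"turn":[[0,0,0],[0,0,0],[0,0,0]]}'
```

```text
clock: 2.98
position: [460.5, -175.4, 22.4]
tcp_rot: [0.624, 0.782, 0.0, 0.001]
wrist_force: [1.0, -0.1, -3.4]
gripper_width: 58.7
grip_force: 66.2
clock: 3.23
position: [460.1, -175.3, 21.9]
tcp_rot: [0.623, 0.782, 0.0, 0.0]
wrist_force: [-0.4, 0.4, 0.5]
gripper_width: 59.4
grip_force: 66.8
clock: 3.65
position: [460.5, -175.4, 52.6]
tcp_rot: [0.623, 0.782, 0.0, 0.001]
wrist_force: [-0.5, 0.8, -2.6]
gripper_width: 59.0
grip_force: 66.4
clock: 3.9
position: [459.7, -175.0, 51.1]
tcp_rot: [0.623, 0.782, -0.0, -0.0]
wrist_force: [0.0, 0.4, -2.8]
gripper_width: 59.2
grip_force: 66.4
```

Core 1 reads 2.8 N, so it is hollow. Setting it back.

```bash
python3 -m inch '{"dp":[[0,0,1],[0,0,1],[0,0,0.6],[0,0,0.3],[0,0,0]],"turn":[[0,0,0],[0,0,0],[0,0,0],[0,0,0],[0,0,0]]}'
python3 -m inch '{"dp":[[0,0,0],[0,0,0],[0,0,0],[0,0,0]],"turn":[[0,0,0],[0,0,0],[0,0,0],[0,0,0]]}' 0
python3 -m inch '{"dp":[[0,0,-3],[0,0,-3],[0,0,-3],[2,0.4,0],[4,0.8,0]],"turn":[[0,0,0],[0,0,0],[0,0,0],[0,0,0.07],[0,0,0.07]]}' 
python3 -c "from h import *;plan([456,-3,22],95)"
```

```text
clock: 4.32
position: [459.6, -174.8, 22.2]
tcp_rot: [0.623, 0.782, -0.0, -0.0]
wrist_force: [0.4, -0.5, -2.7]
gripper_width: 59.4
grip_force: 66.5
clock: 4.65
position: [460.2, -175.2, 22.8]
tcp_rot: [0.623, 0.782, 0.0, 0.0]
wrist_force: [0.3, 0.3, -0.2]
gripper_width: 85.4
grip_force: 0.0
clock: 5.07
position: [461.5, -120.0, 114.0]
tcp_rot: [0.682, 0.731, -0.0, 0.003]
wrist_force: [0.5, 1.0, -0.9]
gripper_width: 85.3
grip_force: 0.0
t 5.07 pos [ 461.5 -120.   114. ] left: now-axes cm [11.75  0.23  9.15] after-turn axes [11.7   0.47  9.2 ] turn [ 0.003  0.004 -0.018] F [ 0.48  0.99 -0.92] w 85.3 grip 0.0
```

```bash
python3 -m inch '{"dp":[[3.9,0.1,0],[3.9,0.1,0],[3.9,0.2,0],[0,0,0],[0,0,0]],"turn":[[0,0,0],[0,0,-0.018],[0,0,0],[0,0,0],[0,0,0]]}' >/dev/null
python3 - <<'E'
from h import *
plan([456,-3,22],95)
c=snap('wrist','w2'); m=cv2.cvtColor(c['frame'],cv2.COLOR_RGB2GRAY)
z=c['z_map']; K=c['camera_matrix']; v,u=np.indices(z.shape); a=u-K[0,2]; b=v-K[1,2]; r=np.hypot(a,b)+1e-9; t=np.tan(r/K[0,0])
P=np.stack([a/r*t*z,b/r*t*z,z],-1)@c['T'][:3,:3].T+c['T'][:3,3]
q=P[(abs(P[...,2]-55)<6)&(abs(P[...,0]-456)<45)&(abs(P[...,1]+3)<70)&(z>0)]
print(len(q),cv2.minAreaRect(q[:,:2].astype('float32')))
E
```

```text
t 5.48 pos [454.6   6.3 112.8] left: now-axes cm [-0.95  0.03  9.08] after-turn axes [-0.94  0.06  9.08] turn [ 0.001 -0.001  0.023] F [ 0.4   0.14 -0.47] w 85.6 grip 0.0
13858 ((454.2546081542969, -2.632770538330078), (60.33966827392578, 99.76950073242188), 4.974040508270264)
```

```bash
python3 -m inch '{"dp":[[-0.9,0,2],[0,0,3],[0,0,2.3],[0,0,1.7],[0,0,0]],"turn":[[0,0,0.02],[0,0,0],[0,0,0],[0,0,0],[0,0,0]]}' >/dev/null
python3 -m inch '{"dp":[[0,0,0],[0,0,0],[0,0,0],[0,0,0],[0,0,0]],"turn":[[0,0,0],[0,0,0],[0,0,0],[0,0,0],[0,0,0]]}' 1
python3 -m inch '{"dp":[[0,0,0],[0,0,-0.5],[0,0,-1],[0,0,-1],[0,0,-0.5]],"turn":[[0,0,0],[0,0,0],[0,0,0],[0,0,0],[0,0,0]]}'
python3 -m inch '{"dp":[[0,0,0],[0,0,0],[0,0,0]],"turn":[[0,0,0],[0,0,0],[0,0,0]]}'
```

```text
clock: 6.37
position: [455.9, -6.6, 23.5]
tcp_rot: [0.678, 0.735, 0.0, 0.001]
wrist_force: [-0.1, -1.0, 7.0]
gripper_width: 58.9
grip_force: 65.9
clock: 6.78
position: [455.6, -5.9, 53.6]
tcp_rot: [0.677, 0.736, 0.0, 0.0]
wrist_force: [0.6, -0.2, -2.7]
gripper_width: 59.0
grip_force: 65.4
clock: 7.03
position: [455.2, -6.0, 52.2]
tcp_rot: [0.677, 0.736, -0.0, -0.0]
wrist_force: [0.3, 0.2, -3.4]
gripper_width: 59.0
grip_force: 65.4
```

Core 2 reads about 3 N, also hollow. The third must be the solid one, which I'll confirm on lifting.

```bash
python3 -m inch '{"dp":[[0,0,1],[0,0,1],[0,0,0.6],[0,0,0.3],[0,0,0]],"turn":[[0,0,0],[0,0,0],[0,0,0],[0,0,0],[0,0,0]]}'
python3 -m inch '{"dp":[[0,0,0],[0,0,0],[0,0,0],[0,0,0]],"turn":[[0,0,0],[0,0,0],[0,0,0],[0,0,0]]}' 0
python3 -m inch '{"dp":[[0,0,-3],[0,0,-3],[0,0,-3],[2,0,0],[4,0,0]],"turn":[[0,0,0],[0,0,0],[0,0,0],[0,0,0],[0,0,0]]}' >/dev/null
python3 -m inch '{"dp":[[4,0.1,0],[4,0.1,0],[4,0.1,0],[4,0.1,0],[4,0.1,0]],"turn":[[0,0,-0.07],[0,0,-0.06],[0,0,0],[0,0,0],[0,0,0]]}' >/dev/null
python3 -m inch '{"dp":[[0.8,0,0],[0,0,0],[0,0,0]],"turn":[[0,0,0],[0,0,0],[0,0,0]]}' >/dev/null
python3 - <<'E'
from h import *
plan([440,272,22],102.5)
c=snap('wrist','w3')
z=c['z_map']; K=c['camera_matrix']; v,u=np.indices(z.shape); a=u-K[0,2]; b=v-K[1,2]; r=np.hypot(a,b)+1e-9; t=np.tan(r/K[0,0])
P=np.stack([a/r*t*z,b/r*t*z,z],-1)@c['T'][:3,:3].T+c['T'][:3,3]
q=P[(abs(P[...,2]-55)<6)&(abs(P[...,0]-440)<50)&(abs(P[...,1]-272)<75)&(z>0)]
print(len(q),cv2.minAreaRect(q[:,:2].astype('float32')))
E
```

```text
clock: 7.45
position: [454.9, -5.9, 23.3]
tcp_rot: [0.677, 0.736, -0.001, -0.0]
wrist_force: [0.9, 0.6, -3.0]
gripper_width: 58.8
grip_force: 66.0
clock: 7.78
position: [455.6, -6.0, 23.6]
tcp_rot: [0.677, 0.736, 0.0, 0.0]
wrist_force: [-0.4, -0.1, 0.2]
gripper_width: 85.2
grip_force: 0.0
t 8.87 pos [418.6 258.7 113.4] left: now-axes cm [0.86 2.38 9.13] after-turn axes [0.83 2.38 9.14] turn [-0.001  0.001 -0.004] F [-0.58 -0.94  0.01] w 85.5 grip 0.0
14758 ((438.7181091308594, 272.6960754394531), (60.183021545410156, 99.97431945800781), 13.592791557312012)
```

```bash
python3 -m inch '{"dp":[[0.9,2.3,0],[0,0,3],[0,0,2.8],[0,0,2],[0,0,0.9]],"turn":[[0,0,-0.016],[0,0,0],[0,0,0],[0,0,0],[0,0,0]]}'
python3 -m inch '{"dp":[[0,0,0],[0,0,0],[0,0,0],[0,0,0],[0,0,0]],"turn":[[0,0,0],[0,0,0],[0,0,0],[0,0,0],[0,0,0]]}' 1
python3 -m inch '{"dp":[[0,0,0],[0,0,0],[0,0,-0.5],[0,0,-1],[0,0,-1]],"turn":[[0,0,0],[0,0,0],[0,0,0],[0,0,0],[0,0,0]]}'
python3 -m inch '{"dp":[[0,0,0],[0,0,0],[0,0,0]],"turn":[[0,0,0],[0,0,0],[0,0,0]]}'
python3 -c "from h import *;plan([439,272.5,26],103.6)"
```

```text
clock: 9.33
position: [439.0, 269.2, 24.2]
tcp_rot: [0.623, 0.782, -0.003, 0.0]
wrist_force: [-0.3, -0.5, -0.4]
gripper_width: 85.4
grip_force: 0.0
clock: 9.75
position: [439.9, 272.6, 27.3]
tcp_rot: [0.622, 0.783, 0.0, 0.0]
wrist_force: [0.1, -0.5, -1.3]
gripper_width: 58.7
grip_force: 67.3
clock: 10.17
position: [438.9, 272.7, 51.9]
tcp_rot: [0.622, 0.783, -0.001, -0.0]
wrist_force: [-0.1, 0.4, -5.8]
gripper_width: 58.7
grip_force: 66.6
clock: 10.42
position: [439.4, 272.8, 51.6]
tcp_rot: [0.622, 0.783, 0.0, 0.0]
wrist_force: [-0.6, 0.1, -7.8]
gripper_width: 58.9
grip_force: 66.9
t 10.42 pos [439.4 272.8  51.6] left: now-axes cm [-0.02 -0.05  2.56] after-turn axes [-0.02 -0.05  2.56] turn [ 0.    -0.    -0.008] F [-0.56  0.09 -7.82] w 58.9 grip 66.9
```

Core 3 reads 6–8 N, so it is solid. Lifting it high, then turning.

```bash
python3 -m inch '{"dp":[[0,0,-2],[0,0,-3.8],[0,0,-3.8],[0,0,-3.8],[0,0,-3]],"turn":[[0,0,0],[0,0,0],[0,0,0],[0,0,0],[0,0,0]]}' >/dev/null
python3 -m inch '{"dp":[[0,0,0],[0,0,0]],"turn":[[0,0,0],[0,0,0]]}' 
python3 -c "from h import *;plan([629.1,65.9,233.8],94.6,17)"
```

```text
clock: 11.0
position: [439.9, 272.9, 216.2]
tcp_rot: [0.622, 0.783, 0.001, 0.001]
wrist_force: [0.1, -0.2, -6.6]
gripper_width: 58.7
grip_force: 68.6
t 11.0 pos [439.9 272.9 216.2] left: now-axes cm [-24.45  13.75  -1.74] after-turn axes [-20.67  17.2   -8.15] turn [-0.02   0.295  0.148] F [ 0.11 -0.2  -6.6 ] w 58.7 grip 68.6
```

```bash
python3 -m inch '{"dp":[[0,0,0],[0,0,0],[0,0,0],[0,0,0],[0,0,0]],"turn":[[-0.005,0.074,0.037],[-0.005,0.074,0.037],[-0.005,0.074,0.037],[-0.005,0.074,0.037],[0,0,0]]}' >/dev/null
python3 -m inch '{"dp":[[-1.5,1.3,-0.6],[-2.6,2.15,-1],[-2.6,2.15,-1],[-2.6,2.15,-1],[-2.6,2.15,-1]],"turn":[[0,0,0],[0,0,0],[0,0,0],[0,0,0],[0,0,0]]}' >/dev/null
python3 -m inch '{"dp":[[-2.6,2.15,-1],[-2.6,2.15,-1],[-2,1.7,-0.8],[0,0,0],[0,0,0]],"turn":[[0,0,0],[0,0,0],[0,0,0],[0,0,0],[0,0,0]]}' >/dev/null
python3 -m inch '{"dp":[[0,0,0],[0,0,0]],"turn":[[0,0,0],[0,0,0]]}' 
python3 -c "from h import *;plan([629.1,65.9,233.8],94.6,17)"
```

```text
clock: 12.42
position: [612.6, 83.8, 229.0]
tcp_rot: [0.67, 0.728, 0.098, -0.11]
wrist_force: [-1.0, -0.0, -5.5]
gripper_width: 58.9
grip_force: 68.4
t 12.42 pos [612.6  83.8 229. ] left: now-axes cm [-1.7   1.49 -1.02] after-turn axes [-1.7   1.5  -1.02] turn [-0.006  0.001  0.002] F [-0.95 -0.04 -5.48] w 58.9 grip 68.4
```

```bash
python3 -m inch '{"dp":[[-1.7,1.5,1],[0,0,0],[0,0,0]],"turn":[[-0.006,0,0],[0,0,0],[0,0,0]]}' >/dev/null
python3 - <<'E'
from h import *
plan([629.1,65.9,233.8],94.6,17)
snap('wrist','w4')
c=dict(np.load('pics/w4.npz'))
z=c['z_map']; K=c['camera_matrix']; v,u=np.indices(z.shape); a=u-K[0,2]; b=v-K[1,2]; r=np.hypot(a,b)+1e-9; t=np.tan(r/K[0,0])
P=np.stack([a/r*t*z,b/r*t*z,z],-1)@c['T'][:3,:3].T+c['T'][:3,3]; P[z<=0]=np.nan
# lane frame
yw=np.radians(94.6); h=np.array([np.cos(yw),np.sin(yw),0]); c17,s17=np.cos(.2967),np.sin(.2967)
X=c17*h+[0,0,s17]; Z=-s17*h+[0,0,c17]; Y=np.cross(Z,X); O=np.array([626.7,97,131.9])
Q=(P-O)@np.c_[X,Y,Z]; Q=Q[np.isfinite(Q).all(-1)]; Q[:,0]+=275
np.save('pics/q.npy',Q)
for x0 in range(180,350,20):
    s=Q[(abs(Q[:,0]-x0)<10)&(abs(Q[:,1])<60)]
    f=s[(abs(s[:,2])<7)&(abs(s[:,1])<30)]; g=s[(s[:,2]>13)&(s[:,2]<23)&(abs(s[:,1])>30)]
    l=g[g[:,1]>0,1]; m=g[g[:,1]<0,1]
    print(x0,len(f),f[:,2].mean().round(1) if len(f) else '',len(l),np.percentile(l,[3,97]).round(1) if len(l) else '',len(m),np.percentile(m,[3,97]).round(1) if len(m) else '')
E
```

```text
t 12.67 pos [629.4  69.5 214.1] left: now-axes cm [ 0.23 -0.06 -1.99] after-turn axes [ 0.24 -0.06 -1.99] turn [ 0.001  0.002 -0.001] F [-0.61  0.5  -5.46] w 58.9 grip 68.5
180 0  0  0 
200 0  0  0 
220 0  0  0 
240 0  0  0 
260 0  0  0 
280 0  18 [38.4 41.2] 2 [-38.2 -38.1]
300 231 -1.7 309 [36.3 41.4] 269 [-38.2 -33.2]
320 2767 -1.1 342 [36.3 41.3] 343 [-38.5 -33.4]
340 1448 -1.2 167 [36.2 41.4] 162 [-38.5 -33.6]
```

View pics/w4.png

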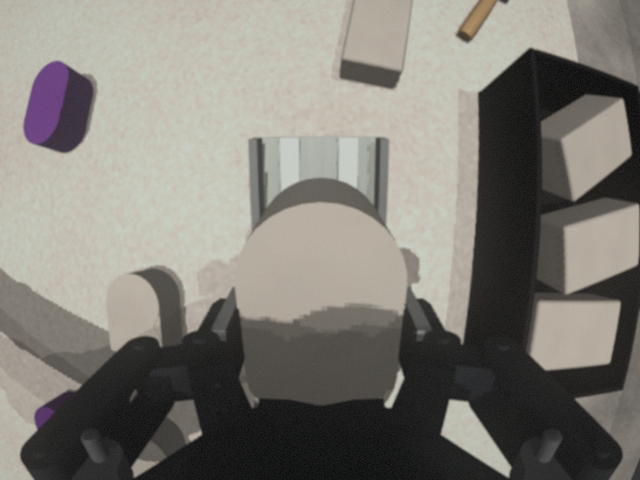

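Wrist view: the held core sits over the lane, whose open end is at px (320,140); guides at x≈255 and 382. The lane centre is 1.5 mm towards -X of my estimate, and the yaw is right.

```bash
python3 -m inch '{"dp":[[0.2,-0.2,1],[0,0,2],[0,0,1.5],[0,0,0.7],[0,0,0]],"turn":[[0,0,0],[0,0,0],[0,0,0],[0,0,0],[0,0,0]]}'
python3 -m inch '{"dp":[[0,0,0],[0,0,0]],"turn":[[0,0,0],[0,0,0]]}' 
python3 -c "from h import *;plan([625.9,89.3,156.1],94.6,17)"
```

```text
clock: 13.13
position: [625.2, 88.2, 165.3]
tcp_rot: [0.67, 0.727, 0.1, -0.109]
wrist_force: [0.4, 0.4, -5.9]
gripper_width: 58.6
grip_force: 68.4
clock: 13.3
position: [627.9, 87.0, 167.6]
tcp_rot: [0.671, 0.726, 0.102, -0.107]
wrist_force: [-0.2, -0.7, -5.9]
gripper_width: 58.5
grip_force: 68.4
t 13.3 pos [627.9  87.  167.6] left: now-axes cm [-0.1  -0.19  1.17] after-turn axes [-0.1  -0.18  1.17] turn [ 0.006  0.    -0.   ] F [-0.24 -0.71 -5.9 ] w 58.5 grip 68.4
```

```bash
python3 -m inch '{"dp":[[0,-0.05,0.5],[0,0,0.3],[0,0,0],[0,0,0]],"turn":[[0,0,0],[0,0,0],[0,0,0],[0,0,0]]}'
python3 -m inch '{"dp":[[0,0,0.1],[0,0,0]],"turn":[[0,0,0],[0,0,0]]}' 
python3 -m inch '{"dp":[[0,0,0.1],[0,0,0]],"turn":[[0,0,0],[0,0,0]]}' 
python3 -c "from h import *;plan([625.9,89.3,156.1],94.6,17)"
```

```text
clock: 13.63
position: [626.6, 89.0, 158.9]
tcp_rot: [0.671, 0.726, 0.102, -0.107]
wrist_force: [0.6, -0.7, -5.1]
gripper_width: 59.0
grip_force: 68.6
clock: 13.8
position: [627.0, 89.1, 158.8]
tcp_rot: [0.671, 0.726, 0.102, -0.107]
wrist_force: [-1.6, -2.5, 1.9]
gripper_width: 58.7
grip_force: 69.5
clock: 13.97
position: [627.5, 89.2, 158.8]
tcp_rot: [0.671, 0.726, 0.102, -0.106]
wrist_force: [-1.6, -5.0, 9.3]
gripper_width: 59.2
grip_force: 70.3
t 13.97 pos [627.5  89.2 158.8] left: now-axes cm [-0.06 -0.16  0.27] after-turn axes [-0.06 -0.15  0.27] turn [ 0.007  0.001 -0.001] F [-1.55 -5.01  9.34] w 59.2 grip 70.3
```

Contact is about 15 N, flat to within 0.01 rad. Releasing, then a look.

```bash
python3 -m inch '{"dp":[[0,0,0],[0,0,0],[0,0,0],[0,0,0],[0,0,0]],"turn":[[0,0,0],[0,0,0],[0,0,0],[0,0,0],[0,0,0]]}' 0
python3 -m inch '{"dp":[[0,0,-3],[0,0,-3],[0,0,-3],[3,0,0],[3,0,0]],"turn":[[0,0,0],[0,0,0],[0,0,0],[0,0,0],[0,0,0]]}' 
python3 -m inch '{"dp":[[2.5,0,0],[0,0,0],[0,0,0]],"turn":[[0,0,0],[0,0,0],[0,0,0]]}' 1
python3 - <<'E'
from h import *
snap('wrist','w5'); c=snap('side','s5')
plan([625.9,89.3,156.1],94.6,17)
yw=np.radians(94.6); h=np.array([np.cos(yw),np.sin(yw),0]); c17,s17=np.cos(.2967),np.sin(.2967)
X=c17*h+[0,0,s17]; Z=-s17*h+[0,0,c17]; Y=np.cross(Z,X); O=np.array([625.3,97,130.7])
Q=(cloud(c)-O)@np.c_[X,Y,Z]; Q[...,0]+=275
s=Q[(abs(Q[...,1])<45)&(abs(Q[...,2]-55)<4)&(Q[...,0]>185)&(Q[...,0]<345)]
print(len(s),s.min(0),s.max(0),cv2.minAreaRect(s[:,:2].astype('float32')))
cv2.imwrite('pics/s5c.png',cv2.resize(c['frame'][165:315,190:350,::-1],None,fx=3.7,fy=3.7,interpolation=cv2.INTER_CUBIC))
E
```

```text
clock: 14.38
position: [626.5, 90.0, 156.8]
tcp_rot: [0.671, 0.727, 0.102, -0.107]
wrist_force: [-0.1, 0.5, -0.6]
gripper_width: 85.3
grip_force: 0.0
clock: 14.8
position: [625.5, 118.1, 261.8]
tcp_rot: [0.674, 0.724, 0.103, -0.105]
wrist_force: [-0.1, 1.3, -0.5]
gripper_width: 85.6
grip_force: 0.0
clock: 15.05
position: [621.2, 147.1, 268.6]
tcp_rot: [0.67, 0.728, 0.102, -0.107]
wrist_force: [-0.7, -0.2, -0.2]
gripper_width: 51.8
grip_force: 0.0
t 15.15 pos [621.8 143.4 267.1] left: now-axes cm [-8.42 -0.04  9.04] after-turn axes [-8.43 -0.02  9.03] turn [ 0.004  0.002 -0.001] F [-0.1  -0.3  -0.58] w 35.9 grip 0.0
402 [193.45408646 -27.07053959  51.06421762] [298.65559583  34.57757373  58.92079771] ((246.15347290039062, 4.299137115478516), (60.69007873535156, 105.51150512695312), 87.37203979492188)
```

View pics/s5c.png

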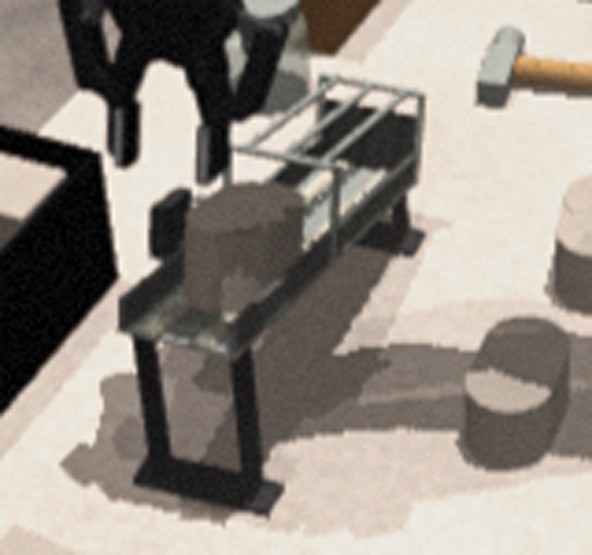

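Crop: the core lies flat in the open stretch, held at the roller (tail ≈297 mm uphill), with the fingers clear above it. Now behind the tail with shut fingers.

```bash
python3 -m inch '{"dp":[[0,0,0],[0,0,0],[0,0,0]],"turn":[[0,0,0],[0,0,0],[0,0,0]]}' 1
python3 -c "from h import *;plan([620.4,133.5,171.2],94.6,17)"
```

```text
clock: 15.4
position: [621.9, 143.3, 267.2]
tcp_rot: [0.672, 0.726, 0.101, -0.107]
wrist_force: [-0.0, 0.3, -0.3]
gripper_width: 0.1
grip_force: 0.0
t 15.4 pos [621.9 143.3 267.2] left: now-axes cm [-3.72 -0.25  8.9 ] after-turn axes [-3.73 -0.23  8.9 ] turn [ 0.004  0.001 -0.002] F [-0.03  0.26 -0.29] w 0.1 grip 0.0
```

```bash
python3 -m inch '{"dp":[[-1.7,-0.25,2],[-1.6,0,2.5],[0,0,2.5],[0,0,1.5],[0,0,0.4]],"turn":[[0,0,0],[0,0,0],[0,0,0],[0,0,0],[0,0,0]]}' 
python3 -m inch '{"dp":[[0,0,0],[0,0,0]],"turn":[[0,0,0],[0,0,0]]}' 
python3 -m inch '{"dp":[[-0.6,0,0],[-0.6,0,0],[-0.4,0,0],[-0.4,0,0],[0,0,0]],"turn":[[0,0,0],[0,0,0],[0,0,0],[0,0,0],[0,0,0]]}' 
python3 -c "from h import *;plan([620.4,133.5,171.2],94.6,17)"
```

```text
clock: 15.82
position: [618.1, 138.2, 169.9]
tcp_rot: [0.671, 0.726, 0.099, -0.109]
wrist_force: [-0.3, 1.4, 0.1]
gripper_width: 0.1
grip_force: 0.0
clock: 15.98
position: [620.7, 138.8, 173.8]
tcp_rot: [0.671, 0.726, 0.102, -0.107]
wrist_force: [0.0, 0.0, 0.3]
gripper_width: 0.0
grip_force: 0.0
clock: 16.4
position: [621.9, 117.6, 166.9]
tcp_rot: [0.672, 0.726, 0.101, -0.107]
wrist_force: [0.8, 0.0, 0.2]
gripper_width: 0.2
grip_force: 0.0
t 16.4 pos [621.9 117.6 166.9] left: now-axes cm [ 1.65 -0.03  0.05] after-turn axes [ 1.65 -0.02  0.05] turn [ 0.005  0.002 -0.003] F [0.79 0.   0.21] w 0.2 grip 0.0
```

```bash
for i in 1; do python3 -m inch '{"dp":[[-0.4,0,0],[-0.4,0,0],[-0.4,0,0],[-0.4,0,0],[-0.4,0,0]],"turn":[[0,0,0],[0,0,0],[0,0,0],[0,0,0],[0,0,0]]}'; done
python3 -m inch '{"dp":[[-0.4,0,0],[-0.4,0,0],[-0.4,0,0],[-0.4,0,0],[-0.4,0,0]],"turn":[[0,0,0],[0,0,0],[0,0,0],[0,0,0],[0,0,0]]}'
python3 -c "from h import *;plan([620.4,133.5,171.2],94.6,17)"
```

```text
clock: 16.82
position: [623.3, 104.6, 162.9]
tcp_rot: [0.67, 0.727, 0.104, -0.108]
wrist_force: [-0.3, 5.0, 2.8]
gripper_width: 0.2
grip_force: 2.7
clock: 17.23
position: [624.1, 80.6, 155.0]
tcp_rot: [0.671, 0.726, 0.101, -0.107]
wrist_force: [-0.9, 2.0, 0.5]
gripper_width: 0.2
grip_force: 1.2
t 17.23 pos [624.1  80.6 155. ] left: now-axes cm [ 5.54  0.04 -0.  ] after-turn axes [5.54 0.05 0.  ] turn [ 0.003  0.001 -0.001] F [-0.88  1.96  0.48] w 0.2 grip 1.2
```

```bash
python3 -m inch '{"dp":[[-0.4,0,0],[-0.4,0,0],[-0.4,0,0],[-0.4,0,0],[-0.4,0,0]],"turn":[[0,0,0],[0,0,0],[0,0,0],[0,0,0],[0,0,0]]}'
python3 -m inch '{"dp":[[-0.4,0,0],[-0.4,0,0],[-0.4,0,0],[-0.4,0,0],[0,0,0]],"turn":[[0,0,0],[0,0,0],[0,0,0],[0,0,0],[0,0,0]]}'
python3 -m inch '{"dp":[[0,0,0],[0,0,0],[0,0,0],[0,0,0],[0,0,0]],"turn":[[0,0,0],[0,0,0],[0,0,0],[0,0,0],[0,0,0]]}'
python3 - <<'E'
from h import *
plan([620.4,133.5,171.2],94.6,17)
c=snap('scene','s6')
yw=np.radians(94.6); h=np.array([np.cos(yw),np.sin(yw),0]); c17,s17=np.cos(.2967),np.sin(.2967)
X=c17*h+[0,0,s17]; Z=-s17*h+[0,0,c17]; Y=np.cross(Z,X); O=np.array([625.3,97,130.7])
Q=(cloud(c)-O)@np.c_[X,Y,Z]; Q[...,0]+=275
s=Q[(abs(Q[...,1])<34)&(abs(Q[...,2]-53)<6)&(Q[...,0]>5)&(Q[...,0]<345)]
print(len(s),np.percentile(s[:,0],[1,50,99]))
cv2.imwrite('pics/s6c.png',cv2.resize(c['frame'][205:350,190:405,::-1],None,fx=3.7,fy=3.7,interpolation=cv2.INTER_CUBIC))
E
```

```text
clock: 17.65
position: [625.9, 61.9, 149.3]
tcp_rot: [0.671, 0.726, 0.101, -0.107]
wrist_force: [-1.7, 2.6, 1.0]
gripper_width: -0.0
grip_force: 1.1
clock: 18.07
position: [627.8, 44.7, 144.3]
tcp_rot: [0.672, 0.726, 0.101, -0.106]
wrist_force: [0.1, -0.0, 0.5]
gripper_width: -0.1
grip_force: 0.0
clock: 18.48
position: [627.4, 47.4, 145.1]
tcp_rot: [0.671, 0.727, 0.102, -0.107]
wrist_force: [0.2, 0.9, -0.0]
gripper_width: 0.1
grip_force: 0.0
t 18.48 pos [627.4  47.4 145.1] left: now-axes cm [ 9.02 -0.01  0.02] after-turn axes [ 9.02 -0.01  0.03] turn [ 0.004  0.    -0.   ] F [ 0.22  0.87 -0.02] w 0.1 grip 0.0
860 [  6.51953995  57.04811994 243.24958492]
```

View pics/s6c.png

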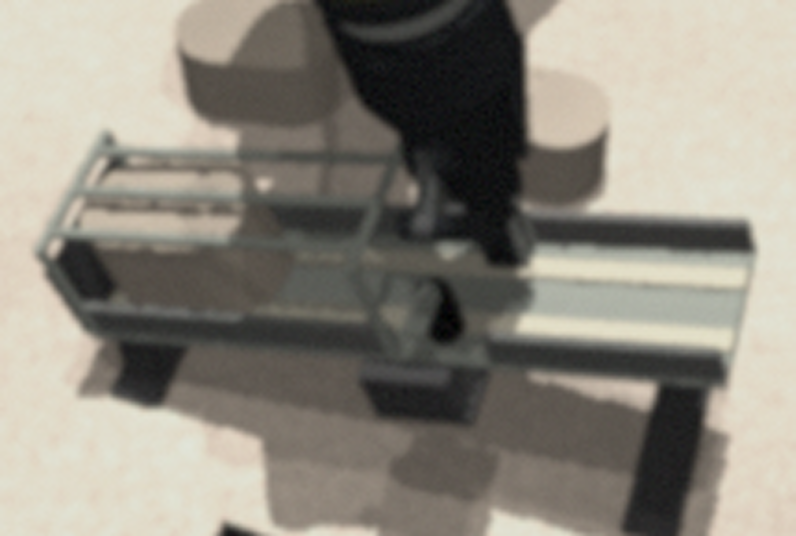

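Crop: the core is under the guard against the stop at left (crop 60–290), and the roller is out at (440,310). Retreating, then a final check.

```bash
python3 -m inch '{"dp":[[0.8,0,-1],[0,0,-3],[0,0,-3.5],[0,0,-3.5],[0,0,-3.5]],"turn":[[0,0,0],[0,0,0],[0,0,0],[0,0,0],[0,0,0]]}' >/dev/null
python3 -m inch '{"dp":[[3,0,0],[3.5,0,0],[3.5,0,0],[3.5,0,0],[2,0,0]],"turn":[[0,0,0],[0,0,0],[0,0,0],[0,0,0],[0,0,0]]}' >/dev/null
python3 -m inch '{"dp":[[0,0,0],[0,0,0],[0,0,0],[0,0,0],[0,0,0]],"turn":[[0,0,0],[0,0,0],[0,0,0],[0,0,0],[0,0,0]]}'
python3 - <<'E'
from h import *
yw=np.radians(94.6); h=np.array([np.cos(yw),np.sin(yw),0]); c17,s17=np.cos(.2967),np.sin(.2967)
X=c17*h+[0,0,s17]; Z=-s17*h+[0,0,c17]; Y=np.cross(Z,X); O=np.array([625.3,97,130.7])
for n in('scene','side'):
    c=snap(n,n+'7'); P=cloud(c)
    Q=(P-O)@np.c_[X,Y,Z]; Q[...,0]+=275
    s=Q[(abs(Q[...,1])<34)&(abs(Q[...,2]-53)<5)&(Q[...,0]>-10)&(Q[...,0]<345)]
    print(n,len(s),np.percentile(s[:,0],[1,50,99]).round(1),'z',np.median(s[:,2]).round(1))
    for u in((460,-175),(455,-4)):
        q=P[(abs(P[...,2]-54)<8)&(abs(P[...,0]-u[0])<50)&(abs(P[...,1]-u[1])<75)]
        print(len(q),cv2.minAreaRect(q[:,:2].astype('float32')))
    if n=='scene': cv2.imwrite('pics/s7c.png',cv2.resize(c['frame'][195:350,190:405,::-1],None,fx=3.7,fy=3.7,interpolation=cv2.INTER_CUBIC))
E
```

```text
clock: 19.78
position: [618.1, 158.5, 330.7]
tcp_rot: [0.672, 0.726, 0.101, -0.107]
wrist_force: [-0.5, -0.6, 0.0]
gripper_width: -0.1
grip_force: 0.0
scene 803 [ 2.  52.2 98.1] z 55.0
816 ((461.9420471191406, -176.4033203125), (64.13056182861328, 99.00544738769531), 10.917311668395996)
908 ((456.2135009765625, -1.8020782470703125), (63.07455062866211, 99.39181518554688), 5.399462699890137)
side 215 [1.000e-01 6.120e+01 1.015e+02] z 55.6
491 ((460.6998291015625, -175.10711669921875), (60.176536560058594, 106.0129165649414), 12.743036270141602)
618 ((454.7453918457031, -0.22977066040039062), (60.1566162109375, 106.28207397460938), 6.102662086486816)
```

View pics/s7c.png

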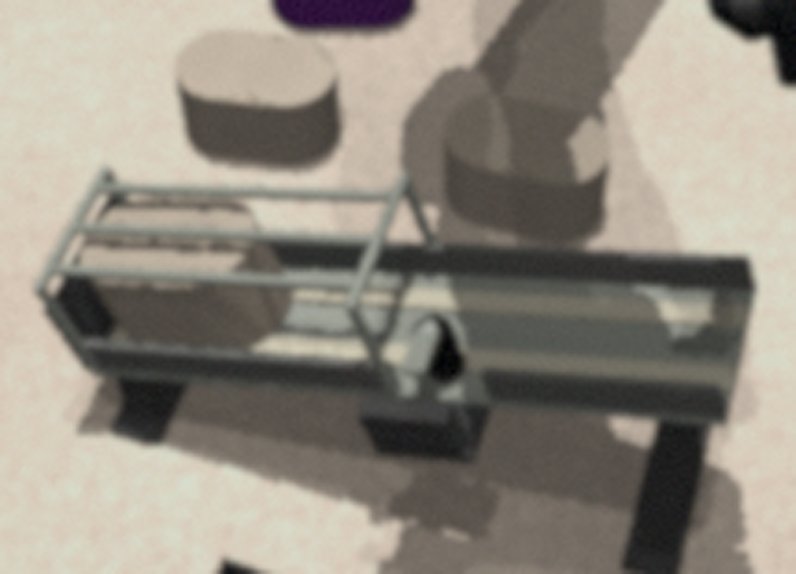

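The picture shows the core flat against the stop (it spans 0–100 mm uphill), the roller out, and both hollow cores standing in place. Handing in.

```bash
python3 -c "from h import *;print(finish_job())"
```

```text
the job is handed in; nothing more can be done
None
```

The solid core (about 6–7 N, against about 3 N for each hollow one) lies flat against the lower stop with the roller sprung back out. Both hollow cores stand where they began, and the job is handed in at about 20 s on the robot's clock; no verdict was returned.

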